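# Load a brass coupling on the stamping dial and index it three clicks

## Robot

A 7-joint arm with a two-finger parallel gripper is mounted at the origin on the work surface. World frame = base frame: x ahead of the robot, y to its left, z up, the work surface at z = 0. Lengths are in m, angles in rad, forces in N, time in s.
With the tool pointing down it reaches from about 0.425 to 1.025 m from the base axis. Payload 9.4 kg.
Tool frame: the origin (TCP) lies at the very end of the fingers, on their centre line; the grasp point (between the pads) lies 19 mm behind it; z points along the fingers, y is the line along which they close (so a half turn about z gives the same grasp; the last joint's range is limited). The gripper opens to 93 mm and grips with 3 to 60 N. Pads are 15 mm wide; open, the fingers measure 128 mm over their backs; the gripper's body (75 mm by 188 mm) begins 65 mm behind the grasp point.
Start: joints at [1.057, 0.599, -0.003, 1.599, 0.002, 0.943, -0.08], TCP at [0.307, -0.657, 0.219] pointing down, gripper open.
Joint ranges: [-2.57, 2.57], [-0.35, 1.97], [-1.29, 1.29], [0.11, 2.56], [-1.05, 4.19], [0.11, 1.86], [-2.63, 2.63]. Speed limits (rad/s): [2.22, 2.22, 3.01, 3.01, 3.14, 3.14, 3.14].

## Interface

Orientations are given as a unit quaternion [x, y, z, w].
In Python, from station import manip, imaging gives the robot as it stands. The module is installed in compiled form; this text tells all that it offers.
- The arm moves only by the tool drive_tool, never from a script. Its argument "series" is a list of rows, each a list of 3 entries, a list of its own where there are three numbers: the shift along the world's x, y, z in mm, then the turn about the world's z in degrees, then the opening in per cent of the stroke, from 0 (shut) to 100 (fully open). In form: [[[x, y, z], spin, claw], ...]. A call has exactly 5 rows; each row is the pose to reach, as a shift and turn from the pose commanded when the call began; what a row does not reach only later rows make up. A row lasts 1/8 s, in which the tool goes at most 62.5 mm and 10.7 degrees, less where a joint would pass 70% of its speed; a pose out of reach is approached as far as the arm can. A call with a gripper value outside its range is refused whole. The fingers move at their own pace and stop on an object; "force" is the grip in N (left out, the last holds). Time passes only in rows, so rows that repeat a pose let the fingers close, or fill a call up. It gives the time, the measured TCP pose, the force, the opening and the grip force at its end, in the units of the state.
- manip.observe(): the state, without advancing time (a new reading comes with each control period).
- imaging.get_image(name): name is "scene" or "top" or "wrist"; returns the picture (420x560x3 uint8, blue, green, red); there is no depth.
- imaging.camera_model(name): a dict with "fx", "fy", "cx", "cy" (pixels), "R" (3x3) and "t" (3): a world point X has camera coordinates R X + t; the wrist camera has in their place "mount" (4x4, takes a point from camera to tool coordinates, whose origin is the TCP and whose axes are the flange's). Camera axes: x right, y down, z forward; pixel columns grow to the right and rows downward; lengths in m; the calibration is good to about 2 mm. A picture is of the moment at which its call begins: read the wrist's pose just before it. camera_model takes no time and is no camera call.
- manip.hand_in(): hands the job in; it is judged then, once.
The state is a dict: "time_s": time; "qpos": joint angles; "joint_vel": joint speeds; "joint_efforts": joint torques, N m; "tcp_pos": TCP position; "tcp_rot": TCP orientation; "ft_force": force on the tool from outside, world axes, zero at the start; "wrist_torque": the same for the moment, N m; "gripper_width": finger opening in m; "gripper_force": force on a finger pad.
Only numpy, scipy, OpenCV 4.12 (cv2) and the standard library are available. Lean on these libraries where they do the work, as an engineer would, in place of code of your own. Each camera call takes 0.05 s, during which the arm holds its last target. There are 200 camera calls.

## Task

Stand the brass coupling, hex end down, fully home over the loading post of the green stamping fixture (the post beside the yellow mark), lowering it rather than dropping it. Then take the dial by its black centre knob, turn it counter-clockwise (seen from above) exactly three clicks, which brings the coupling in front of the stamping head, and do not let it run on into the fourth stop. Finish with the gripper still holding the knob at the third stop, ready for the stamp, and leave the other parts on the bench alone.

Things in the scene. Friction and masses are not known exactly. Their poses are not given: they have to be found in the camera images.
- coupling: loose brass coupling, a hollow sleeve standing upright: 56 mm tall, round barrel 34 mm outside diameter, open through bore 26 mm, and round its lower 20 mm a hexagon 46 mm across flats (53 mm corners). About 0.28 kg. Origin: centre of its underside; z up along the bore. Grip the bare round barrel, which shows from 20 to 56 mm above the underside
- load_post (a point): foot of the loading post: centre of the flat top of a 40 mm round steel collar, 80 mm above the bench, where the coupling's underside rests. The steel post on it is 22 mm thick and 29 mm tall, its top 9 mm tapering to 10 mm. 85 mm from the dial's axis; turns with the dial. Six alike, 60 degrees apart; this one starts beside the yellow mark, one post clockwise of the stamping head's
- knob: black knob on the dial's centre hub, one solid with the dial: a grip bar 46 mm long (own x), 16 mm wide (own y), 34 mm high, on a round foot 44 mm across, 8 mm high. Origin: on the dial's upright axis, underside of the foot, 144 mm above the bench; bar's top at 185 mm. A white line on top marks its +x end. A stem 27 mm thick leads down to the dial
- knob_grip (a point): the middle of the knob's grip bar, on the dial's axis, 171 mm above the bench: the place to pinch across the 16 mm width from above
- dial (a joint): turn of the dial in rad, growing counter-clockwise seen from above; home is 0 (may start up to 0.12 off, then clicks home by itself). A sprung roller drops into the scalloped wheel under the dial: a stop every 20 degrees, the first three at 0.349, 0.698, 1.047. Leaving a stop takes about 0.15 N m; past halfway the dial pulls itself into the next. End stops at -0.17 and 2.27
- stamp_spot (a point): fixed point 80 mm above the bench, 85 mm from the dial's axis, in front of the stamping head: the centre of the coupling's underside with the dial at its third stop. The head (a die 24 mm square on a level air cylinder 50 mm thick, top 152 mm above the bench) lies outwards of it, 120 to 320 mm off the dial's axis; it does not move
- fixture: fixed green cast base. Origin: on the bench, on the dial's axis. The dial on it is an aluminium disc 214 mm across, top 72 mm above the bench, over a dark scalloped wheel 240 mm across. Own -y points to the yellow loading mark, +y to the roller's housing (70 mm high, 130 to 200 mm off the axis), 30 degrees from +x towards -y to the stamping head
- pvc_coupling: bystander: white plastic pipe coupling, 63 mm across, 60 mm tall, upright. Origin: centre of its underside
- iron_cap: bystander: dark iron cap, 48 mm across, 40 mm tall with a square on top. Origin: centre of its underside
- wrench: bystander: steel wrench 170 mm long lying flat along its own x. Origin: under its middle
Mind the look-alikes: they are no part of the job. Of the things that look like the coupling, take the one that is farthest to the robot's right at the start.

How it is judged:
On the way, in this order (a step that is already met when the one before it is completed fails the run):
1. the coupling stands fully down on the loading post with the dial at home, let go (horizontal distance between coupling and load_post below 0.005 m and z of coupling in the frame of load_post between -0.003 and 0.003 m and angle between coupling's own z axis and vertical below 0.08 rad and value of joint dial below 0.15 rad and contact force between the fingers and coupling below 0.2 N), for 0.2 s.
2. the knob is gripped while the dial is still at home (contact force between the fingers and knob above 3 N and value of joint dial below 0.15 rad), for 0.1 s.
At the end, for the whole second after the job is handed in: the dial rests at its third stop (1.047 rad within 0.08), the fingers still grip the knob with more than 3 N, and the coupling stands upright, fully down on the loading post (within 5 mm of its centre, 3 mm of the collar), in front of the stamping head, touched by nothing of the robot (value of joint dial between 0.967 and 1.127 rad and contact force between the fingers and knob above 3 N and horizontal distance between coupling and load_post below 0.005 m and z of coupling in the frame of load_post between -0.003 and 0.003 m and angle between coupling's own z axis and vertical below 0.08 rad and horizontal distance between coupling and stamp_spot below 0.012 m and contact force between each of the arm, the fingers and coupling below 0.2 N); the arm keeps its last pose, push and grip.
It fails at once if the dial runs on over the ridge into the fourth stop (value of joint dial above 1.29 rad).
It fails at once if the coupling is dropped (linear speed of coupling above 0.45 m/s and contact force between the fingers and coupling below 0.05 N).
It fails at once if another part on the bench is disturbed (distance of any of pvc_coupling, iron_cap, wrench from where it was at the start of the episode above 0.02 m).
It also fails if it takes over 58 s, if anything falls off the work surface, if the arm or the gripper's body presses on something with over 40 N, if the wrist force passes 120 N, or if a joint passes its speed limit or range.

## Working session

There is one attempt and no reset: what is moved stays moved. The work goes in short steps, Python scripts to look and compute and a tool call to move; the robot and the scene stay as the last step left them, time stands still between calls to the robot, and variables do not carry over. Pictures are saved under pics/ and viewed, at most 10 in all, crops included, and the job is handed in when it is done.

Besides the shell and the picture viewer there is one more tool, called as a command line: name --argument value ..., lists and objects as JSON in quotes. drive_tool: Moves the arm, as the interface text tells. Its arguments: {"type":"object","properties":{"series":{"type":"array","items":{"type":"array"}},"force":{"type":"number"}},"required":["series"]}

```bash
mkdir -p pics; python3 - <<'E'
from station import manip, imaging
import cv2, numpy as np
s=manip.observe(); print(s)
for n in ("scene","top"):
    cv2.imwrite(f"pics/{n}0.png",imaging.get_image(n)); print(n,imaging.camera_model(n))
print(imaging.camera_model("wrist"))
E
```

```text
{'time_s': 0.0, 'qpos': array([ 1.05731417,  0.60015415, -0.00255005,  1.60011276,  0.00182372,
        0.94295943, -0.07977041]), 'joint_vel': array([-4.87826205e-04,  3.64183401e-04, -9.82018171e-05, -4.07566633e-04,
       -1.43335307e-03, -1.11681000e-03,  1.18521454e-03]), 'joint_efforts': array([ 6.48559690e-04, -7.65060711e+01,  1.49759866e+00, -2.52352309e+01,
       -5.24031452e-02,  1.70224754e-02,  1.65749761e-04]), 'tcp_pos': array([ 0.30646128, -0.65648844,  0.21774506]), 'tcp_rot': array([ 9.76235315e-01,  2.16711663e-01, -2.55915500e-04, -7.74710094e-04]), 'ft_force': array([ 0.17044105, -0.46732492, -0.47325999]), 'wrist_torque': array([ 0.02559218,  0.00248774, -0.04996048]), 'gripper_force': 0.0, 'gripper_width': 0.09288594571307521}
scene {'fx': 445.40865348478326, 'fy': 445.40865348478326, 'cx': 279.6829738259036, 'cy': 206.06458931051685, 'R': array([[ 0.77599207,  0.63062994,  0.01192458],
       [ 0.43743489, -0.52445233, -0.73047961],
       [-0.45440844,  0.57206261, -0.68283039]]), 't': array([-0.38198686, -0.20068804,  1.26545641])}
top {'fx': 420.6892454219487, 'fy': 420.6892454219487, 'cx': 272.90919610949123, 'cy': 213.48427840487824, 'R': array([[ 0.02373741, -0.99971635, -0.00193937],
       [-0.98626557, -0.02310077, -0.16354379],
       [ 0.1634526 ,  0.00579484, -0.98653417]]), 't': array([-0.11922853,  0.5679368 ,  1.02162656])}
{'fx': 345.2140464538854, 'fy': 345.2140464538854, 'cx': 280.8656454270802, 'cy': 207.95818028727143, 'mount': array([[-8.57848523e-04, -9.63929814e-01, -2.66155175e-01,
         7.29682818e-02],
       [ 9.99997762e-01, -3.12142870e-04, -2.09262429e-03,
         4.20280347e-04],
       [ 1.93406450e-03, -2.66156374e-01,  9.63927925e-01,
        -1.66454265e-01],
       [ 0.00000000e+00,  0.00000000e+00,  0.00000000e+00,
         1.00000000e+00]])}
```

View pics/top0.png

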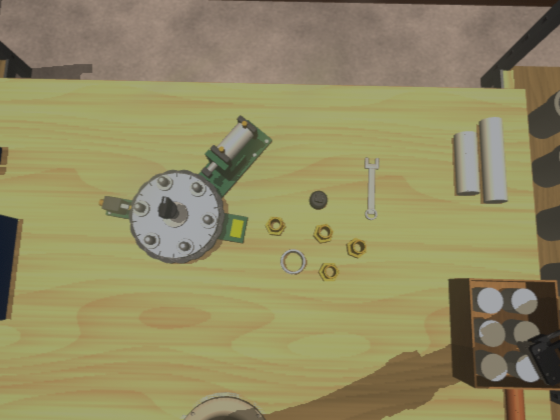

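View pics/scene0.png

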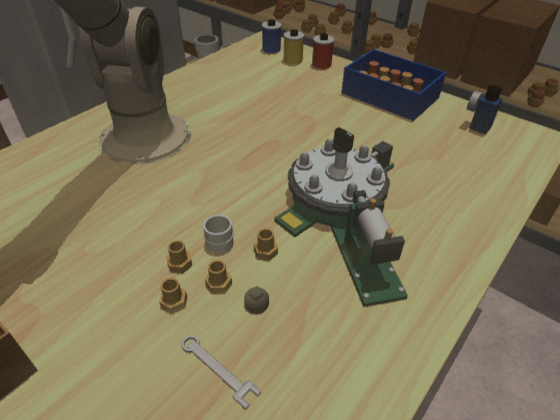

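The top view shows brass candidates at (275,226), (323,233), (356,247) and (329,271). Image right is the robot's right (-y), so I choose (356,247). The loading post is near (208,220), beside the yellow mark at (237,228).

```bash
cat > h.py <<'E'
from station import manip, imaging
import cv2, numpy as np
from scipy.spatial.transform import Rotation as Ro
def cam(name,s=None):
    c=imaging.camera_model(name)
    if name=="wrist":
        s=s or manip.observe()
        T=np.eye(4);T[:3,:3]=Ro.from_quat(s["tcp_rot"]).as_matrix();T[:3,3]=s["tcp_pos"]
        M=np.linalg.inv(T@c["mount"]);c["R"],c["t"]=M[:3,:3],M[:3,3]
    return c
def onz(c,uv,z):
    d=c["R"].T@np.array([(uv[0]-c["cx"])/c["fx"],(uv[1]-c["cy"])/c["fy"],1]);o=-c["R"].T@c["t"]
    return o+d*(z-o[2])/d[2]
def proj(c,X):
    p=c["R"]@np.asarray(X,float)+c["t"]
    return np.array([c["fx"]*p[0]/p[2]+c["cx"],c["fy"]*p[1]/p[2]+c["cy"]])
E
python3 - <<'E'
from h import *
c=cam("top")
for n,uv,z in [("a",(275,226),.045),("b",(323,233),.045),("c",(356,247),.045),("d",(329,271),.045),("yellow",(237,228),.01),("post",(208,219),.109),("knob",(168,208),.185),("pvc",(293,262),.06),("cap",(318,199),.04)]:
    p=onz(c,uv,z);print(n,p.round(3),np.hypot(*p[:2]).round(3))
im=cv2.imread("pics/top0.png")
cv2.imwrite("pics/crop.png",cv2.resize(im[150:290,130:390],None,fx=3,fy=3,interpolation=cv2.INTER_CUBIC))
E
```

```text
a [ 0.539 -0.112  0.045] 0.55
b [ 0.524 -0.233  0.045] 0.574
c [ 0.491 -0.316  0.045] 0.584
d [ 0.429 -0.249  0.045] 0.496
yellow [ 0.536 -0.013  0.01 ] 0.536
post [0.543 0.048 0.109] 0.545
knob [0.555 0.126 0.185] 0.569
pvc [ 0.449 -0.158  0.06 ] 0.476
cap [ 0.612 -0.221  0.04 ] 0.651
```

View pics/crop.png

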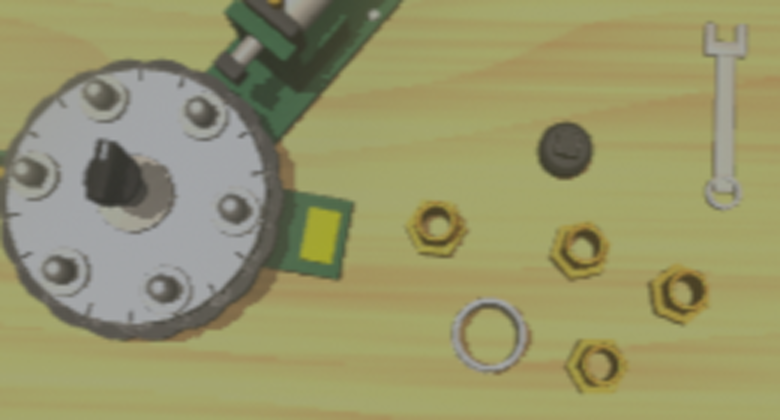

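Crop: the chosen coupling's bore mouth is at about crop (686,287), which is px (358.7,245.7). It has a hex skirt and a barrel, and is the farthest right of the four. Next I move above it.

drive_tool --series '[[[40,65,0],10,100],[[80,130,0],20,100],[[120,200,0],30,100],[[150,270,0],40,100],[[183,320,0],50,100]]' --force 25

```text
time_s: 0.72
tcp_pos: [0.4622, -0.384, 0.2185]
tcp_rot: [0.792, 0.611, -0.0, -0.0]
ft_force: [0.3, -0.1, 0.5]
gripper_width: 0.093
gripper_force: 0.0
```

drive_tool --series '[[[0,18,0],9,80],[[0,18,0],9,80],[[0,18,0],9,80],[[0,18,0],9,80],[[0,18,0],9,80]]'

```text
time_s: 1.35
tcp_pos: [0.4614, -0.3688, 0.2185]
tcp_rot: [0.744, 0.668, -0.0, -0.0]
ft_force: [0.0, -0.2, -0.2]
gripper_width: 0.0743
gripper_force: 0.0
```

```bash
python3 - <<'E'
from h import *
s=manip.observe();im=imaging.get_image("wrist");cv2.imwrite("pics/w1.png",im)
import pickle;pickle.dump(s,open("s1.pkl","wb"))
c=cam("wrist",s);print(s["time_s"],s["tcp_pos"],s["tcp_rot"],s["qpos"])
ct=cam("top");P=onz(ct,(358.7,245.7),.056);print(P,proj(c,P))
P=[onz(ct,(130+u/3,150+v/3),.107) for u,v in [(105,92),(206,107),(238,207),(168,285),(64,265),(32,172)]]
P=np.array(P);m=P.mean(0);print(P.round(3),m,np.linalg.norm(P-m,axis=1))
print(np.degrees(np.arctan2(*(P-m)[:,1::-1].T[[0,1]])))
E
```

```text
1.35 [ 0.46142887 -0.36878997  0.21845151] [ 7.43778991e-01  6.68425606e-01 -1.43569881e-04 -2.61547857e-05] [ 0.79494395  0.45385585 -0.30741505  1.90115114  0.1838855   0.81385806
  0.28332709]
[ 0.49292888 -0.320852    0.056     ] [309.80391937 137.55425807]
[[0.635 0.158 0.107]
 [0.625 0.075 0.107]
 [0.544 0.045 0.107]
 [0.48  0.098 0.107]
 [0.494 0.181 0.107]
 [0.568 0.212 0.107]] [0.55765366 0.12800568 0.107     ] [0.08293192 0.08530883 0.08378902 0.08319046 0.08256683 0.0842958 ]
[  20.85219787  -38.26542636  -99.60236018 -158.54132168  140.32156806
   82.86711469]
```

View pics/w1.png

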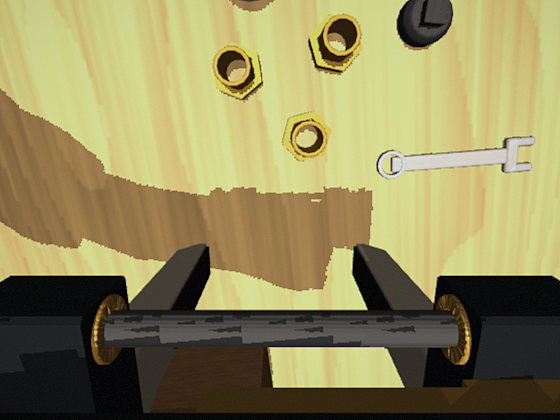

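The wrist view shows the target ring at (309,138). The top-camera estimate (0.493,-0.321) predicts (310,138), so they agree. Now I descend to it.

drive_tool --series '[[[31,48,0],0,80],[[31,48,-40],0,80],[[31,48,-80],0,80],[[31,48,-120],0,80],[[31,48,-120],0,80]]'

```text
time_s: 2.02
tcp_pos: [0.4913, -0.3192, 0.0963]
tcp_rot: [0.743, 0.669, -0.001, -0.002]
ft_force: [-0.5, -0.4, 0.7]
gripper_width: 0.0743
gripper_force: 0.0
```

```bash
python3 - <<'E'
from h import *
s=manip.observe();im=imaging.get_image("wrist");cv2.imwrite("pics/w2.png",im)
c=cam("wrist",s);print(s["time_s"],s["tcp_pos"],s["tcp_rot"])
print(proj(c,(.4927,-.321,.056)),proj(c,s["tcp_pos"]))
E
```

```text
2.025 [ 0.49133474 -0.31923896  0.09633622] [ 0.7430776   0.66920048 -0.00085291 -0.00238272]
[284.85809984 235.27258404] [282.37108317 258.62426776]
```

View pics/w2.png

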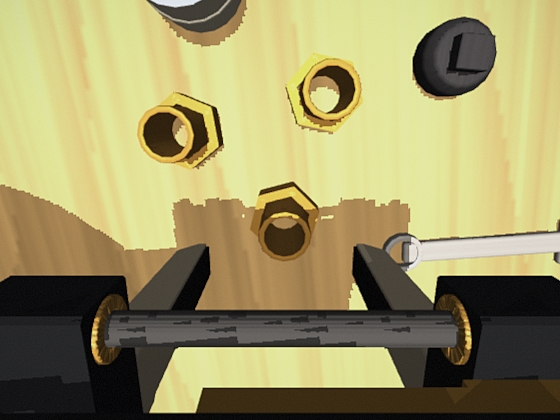

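The ring sits at (285,236), as predicted, centred between the fingers. Now I lower and grip.

drive_tool --series '[[[1,-2,-30],0,80],[[1,-2,-60],0,80],[[1,-2,-70],0,80],[[1,-2,-70],0,60],[[1,-2,-70],0,20]]'

```text
time_s: 2.7
tcp_pos: [0.4945, -0.3224, 0.0301]
tcp_rot: [0.743, 0.669, 0.0, 0.001]
ft_force: [0.6, -0.9, 0.7]
gripper_width: 0.0588
gripper_force: 0.0
```

drive_tool --series '[[[0,0,0],0,20],[[0,0,0],0,20],[[0,0,0],0,20],[[0,0,10],0,20],[[0,0,40],0,20]]' --force 25

```text
time_s: 3.32
tcp_pos: [0.4929, -0.3212, 0.0681]
tcp_rot: [0.743, 0.669, -0.001, -0.002]
ft_force: [-0.5, 0.3, -2.5]
gripper_width: 0.034
gripper_force: 25.0
```

drive_tool --series '[[[0,0,60],0,20],[[10,55,110],-1,20],[[20,115,110],-2,20],[[28,170,110],-3,20],[[36,230,110],-3,20]]'

```text
time_s: 3.95
tcp_pos: [0.5299, -0.09, 0.1794]
tcp_rot: [0.76, 0.649, 0.0, 0.0]
ft_force: [0.9, -0.9, -2.8]
gripper_width: 0.0341
gripper_force: 25.0
```

drive_tool --series '[[[8,50,0],0,20],[[12,90,0],0,20],[[12,100,0],0,20],[[12,100,0],0,20],[[12,100,0],0,20]]'

```text
time_s: 4.58
tcp_pos: [0.5416, 0.0064, 0.1786]
tcp_rot: [0.761, 0.649, -0.0, 0.0]
ft_force: [0.2, -0.4, -3.2]
gripper_width: 0.0338
gripper_force: 25.0
```

```bash
python3 - <<'E'
from h import *
s=manip.observe();im=imaging.get_image("wrist");cv2.imwrite("pics/w3.png",im)
c=cam("wrist",s);print(s["time_s"],s["tcp_pos"],s["tcp_rot"],s["qpos"])
print(proj(c,(.5577,.128,.185)), [proj(c,(.5577+.085*np.cos(a),.128+.085*np.sin(a),.109)).round() for a in np.radians(-98.7+60*np.arange(6))])
E
```

```text
4.575 [0.54156375 0.00636174 0.17861302] [ 7.60891494e-01  6.48878959e-01 -4.40954621e-04  1.91971765e-04] [ 0.09369002  0.4474631  -0.29107716  2.0467446   0.20144977  0.67443024
 -0.48692923]
[274.42649496 -12.68881288] [array([278., 167.]), array([390., 101.]), array([401., -50.]), array([ 275., -138.]), array([151., -48.]), array([165., 103.])]
```

View pics/w3.png

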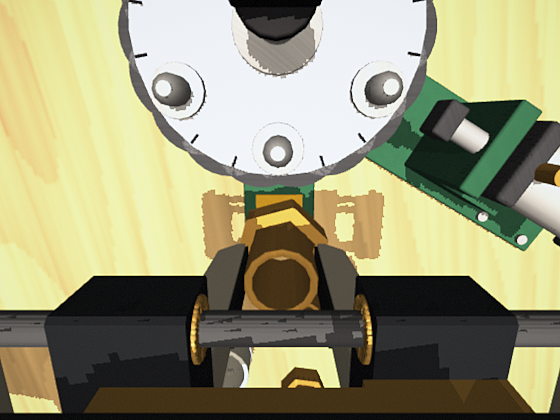

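```bash
python3 - <<'E'
from h import *
s=manip.observe();c=cam("wrist",s);print(s["time_s"],s["tcp_pos"])
print("held ring",proj(c,s["tcp_pos"]+[0,0,.030]),"hex far edge",)
for uv,z in [((279,154),.109),((391,87),.109),((167,88),.109),((278,150),.08),((377,89),.08),((180,91),.08),((283,280),.209)]: print(uv,z,onz(c,uv,z))
im=cv2.imread("pics/top0.png")
t=cv2.resize(im[155:270,120:255],None,fx=5,fy=5,interpolation=cv2.INTER_CUBIC)
cv2.imwrite("pics/crop2.png",t)
E
```

```text
4.625 [0.54161101 0.00633102 0.17859844]
held ring [282.53337261 286.47474679] hex far edge
(279, 154) 0.109 [0.54691119 0.05228578 0.109     ]
(391, 87) 0.109 [0.62531149 0.08329134 0.109     ]
(167, 88) 0.109 [0.48215412 0.10574376 0.109     ]
(278, 150) 0.08 [0.54594155 0.05214998 0.08      ]
(377, 89) 0.08 [0.62409162 0.0840994  0.08      ]
(180, 91) 0.08 [0.48233527 0.10554775 0.08      ]
(283, 280) 0.209 [0.5423334  0.00957947 0.209     ]
```

View pics/crop2.png

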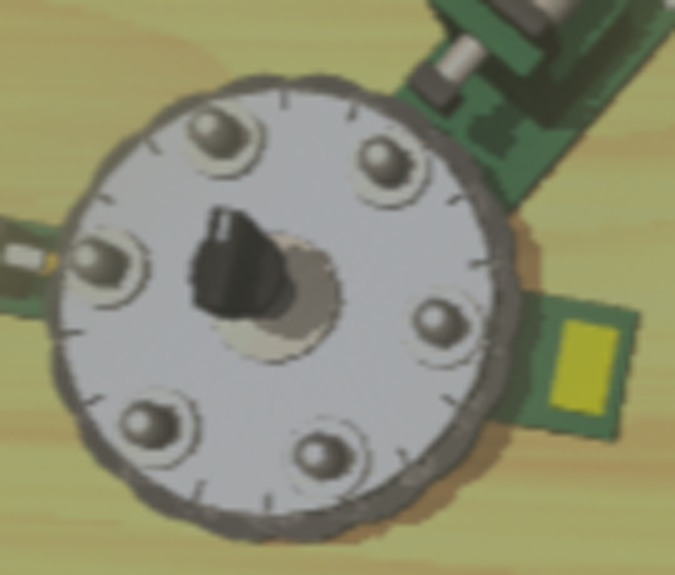

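The wrist view puts the post tip at (279,154) and its collar at (278,150). Both give (0.546,0.052), and a recheck of the top view agrees. The held ring is near (281,280). The shift needed is about (+4,+44) mm.

drive_tool --series '[[[2,22,0],0,20],[[4,44,0],0,20],[[4,44,-10],0,20],[[4,44,-20],0,20],[[4,44,-30],0,20]]'

```text
time_s: 5.25
tcp_pos: [0.5455, 0.0506, 0.1476]
tcp_rot: [0.761, 0.649, -0.001, -0.0]
ft_force: [-0.4, 0.5, -3.2]
gripper_width: 0.034
gripper_force: 25.0
```

drive_tool --series '[[[0,0,0],0,20],[[0,0,0],0,20],[[0,0,-5],0,20],[[0,0,-10],0,20],[[0,0,-10],0,20]]'

```text
time_s: 5.88
tcp_pos: [0.5456, 0.0521, 0.1382]
tcp_rot: [0.76, 0.65, -0.0, -0.0]
ft_force: [0.8, 0.4, -2.1]
gripper_width: 0.0341
gripper_force: 25.0
```

```bash
python3 - <<'E'
from h import *
s=manip.observe();a=imaging.get_image("scene");b=imaging.get_image("wrist")
print(s["tcp_pos"],s["tcp_rot"],s["ft_force"])
t=cv2.resize(a[110:230,270:410],None,fx=4,fy=4,interpolation=cv2.INTER_CUBIC)[:420]
cv2.imwrite("pics/p4.png",np.hstack([cv2.resize(t,(400,343)),cv2.resize(b,(400,343))]))
c=cam("scene");print(((proj(c,(.546,.052,.109))-[270,110])*400/140).round(), ((proj(c,s["tcp_pos"]-[0,0,.026])-[270,110])*400/140).round())
E
```

```text
[0.54555892 0.05209682 0.13820485] [ 7.60203441e-01  6.49684993e-01 -3.30613145e-04 -1.67992336e-04] [ 0.82240359  0.36254249 -2.11367851]
[127. 185.] [127. 181.]
```

View pics/p4.png

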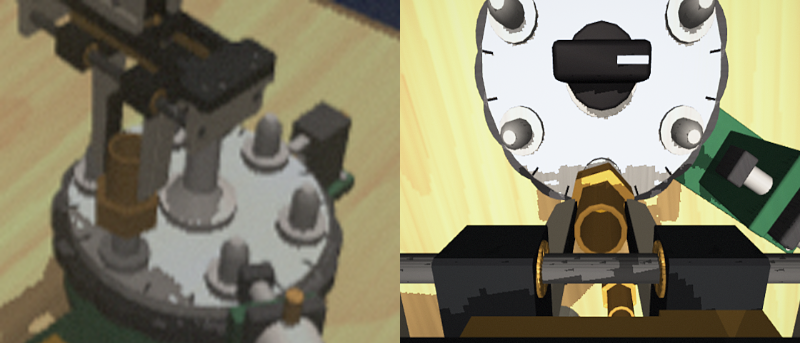

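Aligned: in the left half, the coupling at (127,210) stands right above the post. In the right half, the knob bar runs along image x with its white end to the right. Lowering.

drive_tool --series '[[[0,0,-6],0,20],[[0,0,-12],0,20],[[0,0,-18],0,20],[[0,0,-23],0,20],[[0,0,-23],0,20]]'

```text
time_s: 6.6
tcp_pos: [0.5456, 0.0521, 0.1151]
tcp_rot: [0.76, 0.65, -0.0, -0.0]
ft_force: [-0.3, -0.1, -3.3]
gripper_width: 0.034
gripper_force: 25.0
```

drive_tool --series '[[[0,0,-3],0,20],[[0,0,-6],0,20],[[0,0,-8],0,20],[[0,0,-8],0,20],[[0,0,-8],0,20]]'

```text
time_s: 7.22
tcp_pos: [0.5466, 0.0521, 0.1089]
tcp_rot: [0.76, 0.65, 0.001, 0.001]
ft_force: [-0.7, -1.6, 11.7]
gripper_width: 0.0341
gripper_force: 25.0
```

drive_tool --series '[[[0,0,0],0,50],[[0,0,0],0,80],[[0,0,0],0,80],[[0,0,0],0,80],[[0,0,0],0,80]]'

```text
time_s: 7.85
tcp_pos: [0.5458, 0.0521, 0.1075]
tcp_rot: [0.76, 0.65, -0.0, -0.0]
ft_force: [-0.9, -0.7, 0.8]
gripper_width: 0.074
gripper_force: 0.0
```

drive_tool --series '[[[0,0,0],0,80],[[0,0,30],0,80],[[0,0,60],0,80],[[0,0,100],0,80],[[0,0,130],0,80]]'

```text
time_s: 8.48
tcp_pos: [0.5459, 0.0522, 0.2392]
tcp_rot: [0.76, 0.65, 0.0, 0.0]
ft_force: [0.3, -0.5, -0.1]
gripper_width: 0.0748
gripper_force: 0.0
```

```bash
python3 - <<'E'
from h import *
s=manip.observe();a=imaging.get_image("scene");b=imaging.get_image("wrist")
import pickle;pickle.dump(s,open("s5.pkl","wb"))
print(s["time_s"],s["tcp_pos"],s["tcp_rot"],s["ft_force"],s["qpos"])
sc=cam("scene");w=cam("wrist",s)
for X in [(.546,.052,.080),(.546,.052,.136)]:print("scene",((proj(sc,X)-[270,110])*400/140).round(),"wrist",(proj(w,X)/1.4+[400,0]).round())
t=cv2.resize(a[110:230,270:410],(400,343),interpolation=cv2.INTER_CUBIC)
cv2.imwrite("pics/p5.png",np.hstack([t,cv2.resize(b,(400,300),interpolation=cv2.INTER_AREA) if 0 else cv2.copyMakeBorder(cv2.resize(b,(400,300)),0,43,0,0,0)]))
E
```

```text
8.475 [0.54590821 0.05215093 0.23921679] [7.60245537e-01 6.49635689e-01 3.66791193e-04 2.47005302e-04] [ 0.33053246 -0.50378996 -0.0779389 ] [ 0.03791869  0.37950666 -0.31961669  1.9696866   0.16073551  0.81554287
 -0.52749474]
scene [124. 213.] wrist [601. 137.]
scene [129. 156.] wrist [601. 148.]
```

View pics/p5.png

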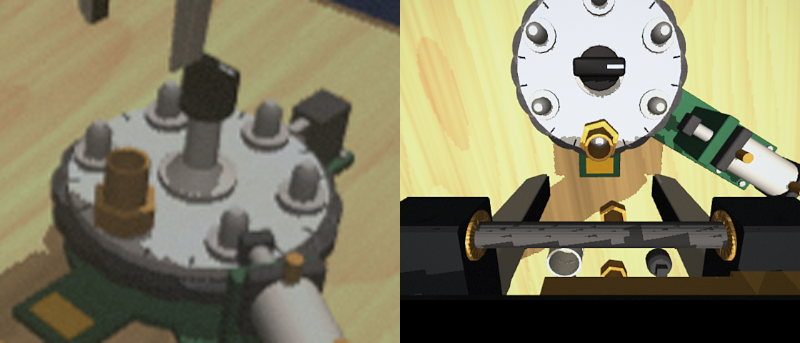

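The coupling is seated with the post visible in its bore: the scene crop shows the ring at (127,158), where (129,156) was predicted for fully down. The knob top is at wrist pixel (279,94), with the bar parallel to image x.

```bash
python3 - <<'E'
from h import *
import pickle;s=pickle.load(open("s5.pkl","rb"));w=cam("wrist",s)
print(onz(w,(279,94),.185))
print(onz(w,(279,47),.076), [onz(w,((u-400)*1.4,v*1.4),.08).round(4) for u,v in [(542,106),(655,105),(540,38),(657,37)]])
E
```

```text
[0.55727659 0.13568903 0.185     ]
[0.56383439 0.18001047 0.076     ] [array([0.476 , 0.1051, 0.08  ]), array([0.6221, 0.0832, 0.08  ]), array([0.4916, 0.1858, 0.08  ]), array([0.6326, 0.1645, 0.08  ])]
```

drive_tool --series '[[[0,20,0],-10,80],[[4,40,0],-20,80],[[8,60,0],-30,80],[[12,75,0],-40,60],[[14,84,0],-50,50]]'

```text
time_s: 9.2
tcp_pos: [0.5595, 0.1369, 0.2365]
tcp_rot: [0.964, 0.265, -0.001, 0.0]
ft_force: [-0.4, 0.5, 0.1]
gripper_width: 0.0586
gripper_force: 0.0
```

drive_tool --series '[[[0,0,0],-10,50],[[0,0,0],-20,50],[[0,0,0],-30,50],[[0,0,0],-40,50],[[0,0,0],-40,50]]'

```text
time_s: 9.82
tcp_pos: [0.5594, 0.1361, 0.2367]
tcp_rot: [0.997, -0.077, -0.001, 0.001]
ft_force: [-0.6, -0.0, -0.4]
gripper_width: 0.0465
gripper_force: 0.0
```

```bash
python3 - <<'E'
from h import *
s=manip.observe();b=imaging.get_image("wrist")
print(s["time_s"],s["tcp_pos"],s["tcp_rot"],s["qpos"])
cv2.imwrite("pics/p6.png",b);w=cam("wrist",s)
for X in [(.5605,.137,.185)]: print(proj(w,X))
E
```

```text
9.825 [0.5593618  0.13614237 0.23669932] [ 9.96996557e-01 -7.74420973e-02 -5.28849922e-04  5.54813085e-04] [-0.39868279  0.39998401  0.08458107  1.93144076 -0.04444753  0.81335005
 -2.01599066]
[278.60130616 225.08370491]
```

View pics/p6.png

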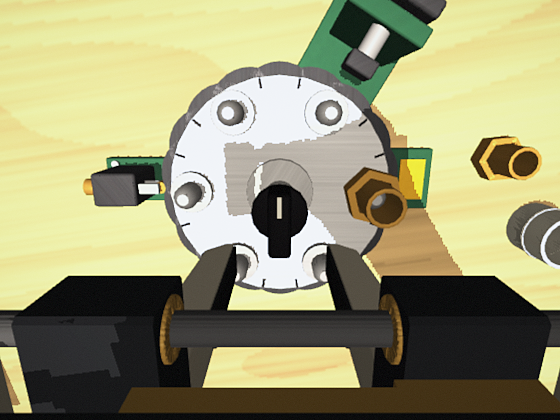

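The bar is vertical in the image, centred at about (280,222) between the fingers. Descending to grip.

drive_tool --series '[[[0,0,-25],0,50],[[0,0,-50],0,50],[[0,0,-75],0,50],[[0,0,-81],0,50],[[0,0,-81],0,40]]' --force 30

```text
time_s: 10.5
tcp_pos: [0.5598, 0.136, 0.1566]
tcp_rot: [0.997, -0.078, -0.0, 0.0]
ft_force: [-0.5, -1.7, -0.4]
gripper_width: 0.0409
gripper_force: 0.0
```

drive_tool --series '[[[0,0,0],0,5],[[0,0,0],0,5],[[0,0,0],0,5],[[0,0,0],0,5],[[0,0,0],0,5]]' --force 30

```text
time_s: 11.12
tcp_pos: [0.5603, 0.1372, 0.1573]
tcp_rot: [0.997, -0.078, 0.001, -0.001]
ft_force: [-1.1, 3.4, 5.6]
gripper_width: 0.0161
gripper_force: 30.0
```

drive_tool --series '[[[0,0,0],0,5],[[0,0,0],0,5],[[0,0,0],0,5],[[0,0,0],0,5],[[0,0,0],0,5]]'

```text
time_s: 11.75
tcp_pos: [0.5603, 0.1372, 0.1573]
tcp_rot: [0.997, -0.078, 0.001, -0.001]
ft_force: [-0.5, 5.6, 5.8]
gripper_width: 0.0156
gripper_force: 30.0
```

drive_tool --series '[[[0,0,0],4,5],[[0,0,0],8,5],[[0,0,0],12,5],[[0,0,0],16,5],[[0,0,0],20,5]]'

```text
time_s: 12.38
tcp_pos: [0.5603, 0.1374, 0.1573]
tcp_rot: [0.995, 0.098, 0.001, -0.001]
ft_force: [-1.4, 4.8, 5.7]
gripper_width: 0.0161
gripper_force: 30.0
```

drive_tool --series '[[[0,0,0],4,5],[[0,0,0],8,5],[[0,0,0],12,5],[[0,0,0],16,5],[[0,0,0],20,5]]'

```text
time_s: 13.0
tcp_pos: [0.5603, 0.1376, 0.1573]
tcp_rot: [0.963, 0.269, 0.001, -0.001]
ft_force: [-1.1, 6.2, 5.4]
gripper_width: 0.0157
gripper_force: 30.0
```

drive_tool --series '[[[0,0,0],4,5],[[0,0,0],8,5],[[0,0,0],12,5],[[0,0,0],16,5],[[0,0,0],20,5]]'

```text
time_s: 13.62
tcp_pos: [0.5601, 0.1378, 0.1573]
tcp_rot: [0.902, 0.432, 0.001, -0.001]
ft_force: [-1.3, 6.7, 5.7]
gripper_width: 0.0161
gripper_force: 30.0
```

drive_tool --series '[[[0,0,0],0,5],[[0,0,0],0,5],[[0,0,0],0,5],[[0,0,0],0,5],[[0,0,0],0,5]]'

```text
time_s: 14.25
tcp_pos: [0.5601, 0.1378, 0.1573]
tcp_rot: [0.902, 0.431, 0.001, -0.001]
ft_force: [-1.1, 6.8, 6.2]
gripper_width: 0.0157
gripper_force: 30.0
```

```bash
python3 - <<'E'
from h import *
s=manip.observe();a=imaging.get_image("scene");b=imaging.get_image("wrist")
q=s["tcp_rot"];print(s["time_s"],s["tcp_pos"],q,"yaw",np.degrees(2*np.arctan2(q[1],q[0])),s["ft_force"],s["wrist_torque"],s["gripper_force"],s["gripper_width"])
sc=cam("scene");th=np.radians(-99.4+60)
for z in (.08,.136):
    X=(.5603+.085*np.cos(th),.137+.085*np.sin(th),z);print(X,((proj(sc,X)-[270,110])*400/140).round(),(proj(cam("wrist",s),X)/1.4+[400,0]).round())
t=cv2.resize(a[110:230,270:410],(400,343),interpolation=cv2.INTER_CUBIC)
cv2.imwrite("pics/p7.png",np.hstack([t,cv2.copyMakeBorder(cv2.resize(b,(400,300)),0,43,0,0,0)]))
E
```

```text
14.25 [0.56011558 0.13778534 0.15732427] [ 9.02203613e-01  4.31308838e-01  1.01742915e-03 -5.40509461e-04] yaw 51.10133839023926 [-1.09197005  6.81071656  6.15540692] [1.24842929 0.35906528 0.06218345] 30.00131070613861 0.01569327436046459
(np.float64(0.6259823537472748), np.float64(0.08304790637780726), 0.08) [233. 237.] [684. 155.]
(np.float64(0.6259823537472748), np.float64(0.08304790637780726), 0.136) [242. 180.] [706. 175.]
```

View pics/p7.png

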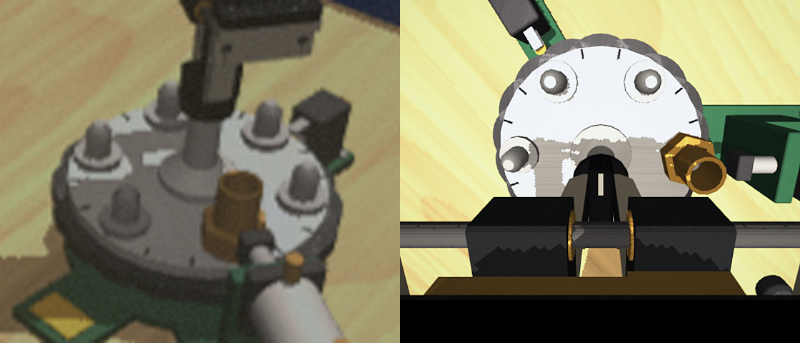

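The coupling stands in front of the head: scene crop (238,190), wrist view (708,170). The knob is gripped at 30 N, turned 60°, and the residual torque is near zero. Handing in.

```bash
python3 -c "
from station import manip
print(manip.hand_in())"
```

```text
the job is handed in; nothing more can be done
None
```

I handed the job in at about 14 s; the hand-in gave no verdict. By my last pictures and readings, the coupling is fully down on the loading post in front of the stamping head, and the dial is at its third stop (turned 60°) with the gripper holding the knob at 30 N. The other parts were not touched on purpose, though I did not re-measure them at the end.

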